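Re-seat the shifted plate on its dowels and reset the router's breaker

TASK

The bench router stalled: it tripped its breaker and shoved the aluminium plate up off its two dowels. Push the tripped breaker handle fully to off first; then slide the plate, without picking it up, nudging it until both its round hole and its slot drop over the dowels and it lies flat on the black fixture plate; only then throw the breaker fully on. Leave everything else on the bench where it is.

Things in the scene. Friction and masses are not known exactly. Their poses are not given: they have to be found in the camera images.
- fixture: Black fixture plate, 190 x 160 x 12 mm (its x, y, z), fixed on the router's bed, top face about 107 mm above the table. Origin: centre of its top face, z up. The seated aluminium plate is centred on this origin, axes parallel. White scribed lines on it cross at the two dowels and run to its edges. Two strap clamps on its -y corners: |x| over 72, y -77 to -53 mm, up to 26 mm above the top face.
- round_pin (a point): Foot, at the fixture's top face, of the steel dowel for the round hole (fixture x = -42, y = +30 mm). Both dowels: 10 mm diameter, 10 mm tall with a half-round end (the top 5 mm).
- slot_pin (a point): Foot, at the fixture's top face, of the dowel for the slot (fixture x = +42, y = +30 mm).
- plate_centre (a point): Centre (half-way up) of the loose aluminium plate, 120 x 100 x 8 mm (its x, y, z), about 0.25 kg; axes along its edges, z up. It starts 11 to 22 mm off its seat towards the fixture's +y, up to 20 mm off in x, turned up to 0.25 rad, resting on the dowel tips and its lowered -y edge, tilted about 9 degrees. A few newtons slide it. Seated, this point is 4 mm above the fixture's top face.
- plate_hole (a point): Centre of the plate's 12 mm round hole at its underside (plate x = -42, y = +30 mm), which belongs over the round-hole dowel. The hole goes right through.
- plate_slot (a point): Centre of the plate's slot at its underside (plate x = +42, y = +30 mm), 17.5 mm along the plate's x and 12 mm across, right through; it belongs over the slot dowel.
- handle (a joint): Breaker handle angle, rad. -0.45: fully off (leaning towards the box's -x end, green mark); +0.45: fully on (leaning towards the +x end, red mark); tripped: near the middle. It stays where it is left; about 4 N at the handle moves it.
- handle_tip (a point): Middle of the top of the breaker handle: light grey, 16 mm wide, 12 mm thick along its swing, 50 mm from its pivot; upright, its top is 95 mm above the table. It stands out of a black breaker body 128 x 70 mm whose top is 66 mm above the table, on a grey box 150 x 90 x 40 mm.
- handle_pivot (a point): Pivot of the handle, 45 mm above the table, in the middle of the breaker box. Its axes are the box's: x along the box's 150 mm length from off to on, y across it (the pivot axis), z up.
- router: Bench router that carries the bed and fixture, fixed: frame 400 x 660 mm (its x, y) centred on this origin on the table, up to 80 mm high. Its gantry, with uprights at x = +-206 mm, beam and spindle, fills y -210 to -30 mm and reaches 455 mm high. The bed, 250 x 320 mm, 12 mm below the fixture's top face, is about centred under the fixture.
- setter: Tool-length setter, a round metal block 37 mm in diameter and 50 mm tall, fixed on the bed beyond the fixture's +y edge, towards either its -x or its +x end. Origin: centre of its foot, 12 mm below the fixture's top face.
- mug: Blue mug, 82 mm wide, 95 mm tall; leave it where it is. Origin: middle of its underside.
- caliper: Steel dial caliper, 235 mm long, lying flat; leave it where it is. Origin: middle of its underside.
- marker: Blue and white marker pen, 131 mm long; leave it where it is. Origin: middle of its underside.
- bracket: U-shaped aluminium bracket, 114 x 100 x 14 mm, lying flat; leave it where it is. Origin: middle of its underside.
- screwdriver: Yellow screwdriver, 190 mm long; leave it where it is. Origin: middle of its underside.
- hexkey: Black hex key, 85 mm long, 6 mm thick, on the router bed beyond the fixture's +y edge; leave it where it is. Origin: middle of its underside.
- brush: Red chip brush, 115 mm long, on the router bed by the fixture's -y edge; leave it where it is. Origin: middle of its underside.
Mind the look-alikes: they are no part of the job. What is shaped like the part that bears handle but pink is not meant.

How it is judged:
By the outcome, as a careful person would: the job done as asked, in the order asked, and still so for the second after the job is handed in, with the robot touching nothing.
It also fails if it takes over 64 s, if anything falls off the work surface, if the arm or the gripper's body presses on something with over 40 N, if the wrist force passes 120 N, or if a joint passes its speed limit or range.

ROBOT

A 6-joint arm with a two-finger parallel gripper is mounted at the origin on the work surface. World frame = base frame: x ahead of the robot, y to its left, z up, the work surface at z = 0. Lengths are in m, angles in rad, forces in N, time in s.
With the tool pointing down it reaches from about 0.375 to 0.9 m from the base axis. Payload 3.1 kg.
Tool frame: the origin (TCP) lies between the finger pads; the fingertips stand 19 mm ahead of it and the grasp point (between the pads) is the TCP; z points along the fingers, y is the direction in which the jaws open and shut (so a half turn about z gives the same grasp; the last joint's range is limited). The gripper opens to 87 mm and grips with 3 to 60 N. Pads are 19 mm wide; open, the fingers measure 117 mm over their backs; the gripper's body (75 mm by 190 mm) begins 51 mm behind the grasp point.
Start: joints at [-1.528, 0.527, 1.433, -0, 1.181, -0.178], TCP at [0.138, -0.61, 0.242] pointing down, gripper open.
Joint ranges: [-3.08, 3.08], [-0.75, 2.2], [0.22, 2.44], [-1.43, 4.57], [0, 2.65], [-2.85, 2.85]. Speed limits (rad/s): [2.79, 2.79, 3.14, 3.14, 3.14, 3.14].

INTERFACE

Orientations are given as a unit quaternion [x, y, z, w].
In Python, from rig import robot gives the robot as it stands.
- The arm moves only by the tool apply_moves, never from a script. Its argument "series" is a list of rows, each a list of 7 numbers: the shift along the tool's x, y, z in cm, then the turn, a rotation vector about the tool's x, y, z in degrees, then the opening, from 0 (shut) to 1 (fully open). In form: [[dx, dy, dz, rx, ry, rz, grip], ...]. A call has 1 to 5 rows; each row is the pose to reach, as a shift and turn from the pose commanded when the call began, along the tool's axes at that moment; what a row does not reach only later rows make up. A row lasts 1/12 s, in which the tool goes at most 41.7 mm and 7.16 degrees, less where a joint would pass 70% of its speed; a pose out of reach is approached as far as the arm can. A call with a gripper value outside its range is refused whole. The fingers move at their own pace and stop on an object; "newtons" is the grip in N (left out, the last holds). Time passes only in rows, so rows that repeat a pose let the fingers close. It gives the time, the measured TCP pose, the force and the opening at its end, in the units of the state.
- robot.get_obs(): the state, without advancing time (a new reading comes with each control period).
- robot.camera(name): name is "side" or "top"; returns the picture (420x560x3 uint8, red, green, blue); there is no depth.
- robot.camera_params(name): a dict with "mtx" (3x3 intrinsics, pixels), "D" ([k1, k2, p1, p2, k3] as OpenCV has them; the pictures are not rectified), "origin" and "rotation" of the camera in the world. Camera axes: x right, y down, z forward; pixel columns grow to the right and rows downward; lengths in m; the calibration is good to about 2 mm. A picture is of the moment at which its call begins. camera_params takes no time and is no camera call.
- robot.hand_in(): hands the job in, once; it reports no verdict.
The state is a dict: "time": time; "q": joint angles; "joint_velocities": joint speeds; "joint_torque": joint torques, N m; "position": TCP position; "tool_rot": TCP orientation; "ft_force": force on the tool from outside, world axes, zero at the start; "moment": the same for the moment, N m; "grip_width": finger opening in m.
Only numpy, scipy, OpenCV 4.12 (cv2) and the standard library are available. Lean on these libraries where they do the work, as an engineer would, in place of code of your own. Each camera call takes 0.05 s, during which the arm holds its last target. There are 200 camera calls.

## Working session

There is one attempt and no reset: what is moved stays moved. The work goes in short steps, Python scripts to look and compute and a tool call to move; the robot and the scene stay as the last step left them, time stands still between calls to the robot, and variables do not carry over. Pictures are saved under pics/ and viewed, about 8 in all and at most 12, crops included, and the job is handed in when it is done.

Besides the shell and the picture viewer there is one more tool, called after "Emit:" as name(argument=value, ...) on one line, values as JSON. apply_moves: Moves the arm, as the interface text tells. Its arguments: {"type":"object","properties":{"series":{"type":"array"},"newtons":{"type":"number"}},"required":["series"]}

```bash
mkdir -p pics; ls
cat > h.py <<'E'
import numpy as np, cv2
from rig import robot
from scipy.spatial.transform import Rotation as R
def P(n):
    p=robot.camera_params(n); K=np.array(p["mtx"],float);D=np.array(p["D"],float);o=np.array(p["origin"],float)
    r=np.array(p["rotation"],float)
    if r.shape!=(3,3): r=R.from_quat(r).as_matrix()
    return K,D,o,r
def ray(n,uv):
    K,D,o,r=P(n); q=cv2.undistortPoints(np.array(uv,float).reshape(-1,1,2),K,D).reshape(-1,2)
    return o,(r@np.c_[q,np.ones(len(q))].T).T
def onz(n,uv,z):
    o,d=ray(n,uv); return o+d*((z-o[2])/d[:,2])[:,None]
def proj(n,X):
    K,D,o,r=P(n); X=np.array(X,float).reshape(-1,3)
    return cv2.projectPoints((r.T@(X-o).T).T,np.zeros(3),np.zeros(3),K,D)[0].reshape(-1,2)
def tri(uvs,uvt):
    o1,d1=ray("side",uvs);o2,d2=ray("top",uvt);out=[]
    for a,b in zip(d1,d2):
        a=a/np.linalg.norm(a);b=b/np.linalg.norm(b)
        A=np.c_[a,-b];t=np.linalg.lstsq(A,o2-o1,rcond=None)[0]
        p,q=o1+a*t[0],o2+b*t[1];out.append(np.r_[(p+q)/2,np.linalg.norm(p-q)])
    return np.array(out)
def snap(n,f):
    im=robot.camera(n)[:,:,::-1].copy();cv2.imwrite("pics/"+f,im);return im
E
python3 - <<'E'
from h import *
a=snap("top","t0.png");b=snap("side","s0.png")
for n in("top","side"):
    k=P(n);print(n,k[0].round(1).tolist(),k[2].round(3),k[3].round(2).tolist())
print(robot.get_obs())
E
```

```text
pics
top [[524.9, 0.0, 282.2], [0.0, 524.9, 209.6], [0.0, 0.0, 1.0]] [0.256 0.106 1.507] [[-0.01, -0.99, 0.16], [-1.0, 0.01, -0.0], [-0.0, -0.16, -0.99]]
side [[392.2, 0.0, 281.1], [0.0, 392.2, 207.6], [0.0, 0.0, 1.0]] [0.263 0.711 0.823] [[-0.94, -0.25, 0.22], [-0.33, 0.71, -0.62], [-0.0, -0.66, -0.75]]
{'time': 0.1, 'q': array([-1.52749407e+00,  5.28344974e-01,  1.43378234e+00, -4.91728240e-06,
        1.18144391e+00, -1.78522847e-01]), 'joint_velocities': array([ 0.00100034, -0.00310679, -0.00140381,  0.00185516, -0.00052879,
        0.0006114 ]), 'joint_torque': array([-5.37683331e-05, -4.40986061e+01, -1.77151144e+01,  6.35189912e-02,
        5.34148165e-02, -3.87946579e-05]), 'position': array([ 0.13749189, -0.60903425,  0.24068422]), 'tool_rot': array([ 9.93854916e-01,  1.10686165e-01,  6.45664131e-05, -9.87178550e-04]), 'ft_force': array([-0.71696545,  0.28807907, -0.49083683]), 'moment': array([ 0.03908044, -0.00190982, -0.03020958]), 'grip_width': 0.0869596342979523}
```

View pics/t0.png

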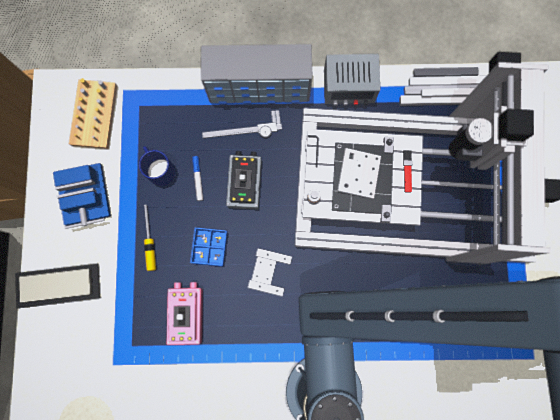

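View pics/s0.png

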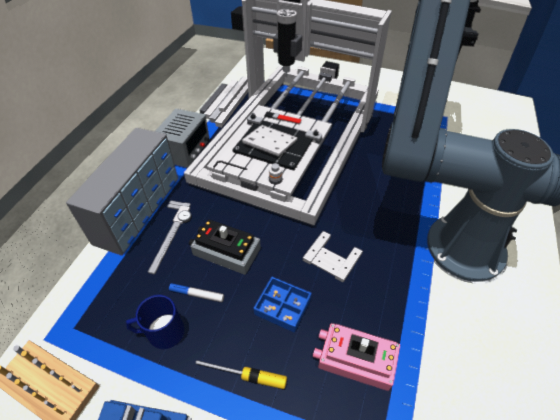

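The top view shows two breakers. The black one on a grey box, at top (243,181) / side (226,243), fits the description. The pink one, at top (184,315) / side (358,353), is the decoy. The fixture and plate are at top (360,172) / side (272,142). I'll confirm with one enlarged crop.

Run:
```python
from h import *
t=np.mean([robot.camera("top")[:,:,::-1].astype(float) for _ in range(3)],0).astype(np.uint8)
s=np.mean([robot.camera("side")[:,:,::-1].astype(float) for _ in range(3)],0).astype(np.uint8)
cv2.imwrite("pics/t1.png",t);cv2.imwrite("pics/s1.png",s)
def c(im,x,y,w,h,W,H): return cv2.resize(im[y:y+h,x:x+w],(W,H),interpolation=cv2.INTER_CUBIC)
a=np.hstack([c(t,300,125,130,100,455,350),c(s,220,110,110,112,344,350)])
b=np.hstack([c(t,220,145,50,70,178,250),c(s,185,205,85,70,303,250)])
b=np.hstack([b,np.zeros((250,799-b.shape[1],3),np.uint8)])
cv2.imwrite("pics/c1.png",np.vstack([a,b]))
```

```text
(no output)
```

View pics/c1.png

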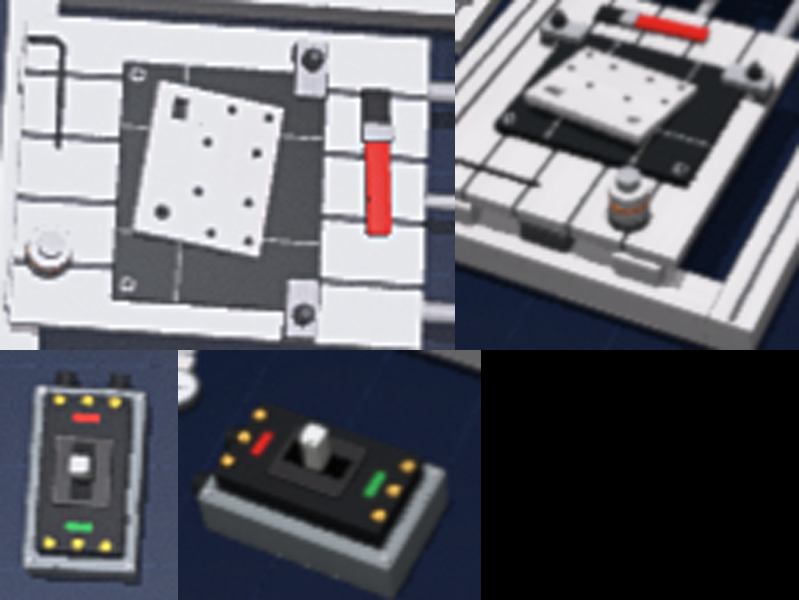

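The crop confirms it. The black breaker's grey box has an upright light-grey handle at top ≈(243,178), with the red (on) mark towards world +x and the green (off) mark towards −x. On the plate, the round hole is lower left (top ≈(346,185)) and the slot upper left (top ≈(351,155)). The setter sits at the fixture's −x/+y corner.

```bash
cat >> h.py <<'E'
def edge(g,p,q,half=4,sign=None,lo=.12,hi=.88,n=40):
    """straight edge near p-q: gradient peaks along normals, line fit -> (point,dir,rms)"""
    p=np.array(p,float);q=np.array(q,float);d=(q-p)/np.linalg.norm(q-p);m=np.array([-d[1],d[0]])
    s=np.arange(-half,half+.01,.25);pts=[]
    for f in np.linspace(lo,hi,n):
        c=p+f*(q-p);X=(c+s[:,None]*m).astype(np.float32)
        v=cv2.remap(g,X[:,0][None],X[:,1][None],cv2.INTER_LINEAR)[0]
        dv=np.gradient(cv2.GaussianBlur(v[None],(0,0),2)[0]); w=dv*sign if sign else abs(dv)
        k=w.argmax(); 
        if w[k]<2: continue
        a=slice(max(k-4,0),k+5);ww=np.clip(w[a],0,None);pts.append(c+m*(s[a]*ww).sum()/ww.sum())
    pts=np.array(pts)
    for _ in range(4):
        vx,vy,x,y=cv2.fitLine(pts.astype(np.float32),cv2.DIST_HUBER,0,.01,.01).ravel()
        r=(pts-[x,y])@[-vy,vx];k=abs(r)<max(.5,2*np.median(abs(r)));pts=pts[k]
    return np.array([x,y]),np.array([vx,vy]),r[k].std(),len(pts)
def meet(a,b):
    t=np.linalg.solve(np.c_[a[1],-b[1]],b[0]-a[0]);return a[0]+t[0]*a[1]
def quad(g,C,signs=(None,)*4,half=4):
    L=[edge(g,C[i],C[(i+1)%4],half,signs[i]) for i in range(4)]
    return np.array([meet(L[i-1],L[i]) for i in range(4)]),[(round(float(l[2]),2),l[3]) for l in L]
E
python3 - <<'E'
from h import *
t=cv2.imread("pics/t1.png");s=cv2.imread("pics/s1.png")
gt=cv2.cvtColor(t,6).astype(np.float32);gs=cv2.cvtColor(s,6).astype(np.float32)
T=lambda L:np.array(L)/3.5+[300,125]
S=lambda L:(np.array(L)-[455,0])/3.126+[220,110]
# fixture top view corners: (+x+y),(+x-y),(-x-y),(-x+y)
F=T([[123,62],[327,74],[318,310],[113,298]])
L=[edge(gt,F[0],F[1],3,None,.05,.8),edge(gt,F[1],F[2],3,None,.17,.82),edge(gt,F[2],F[3],3,None,.2,.95),edge(gt,F[3],F[0],3,None,.08,.92)]
C=np.array([meet(L[i-1],L[i]) for i in range(4)]);W=onz("top",C,.107)
print("fix",W.round(4).tolist(),[(round(float(l[2]),2),l[3]) for l in L])
print("len",np.linalg.norm(W-np.roll(W,-1,0),axis=1).round(4),"exp .16 .19")
c=W.mean(0);ux=(W[0]-W[3]+W[1]-W[2]);yaw=np.arctan2(ux[1],ux[0]);print("fix centre",c.round(4),"yaw x",yaw.round(4))
# plate
A=T([[157,82],[283,107],[260,257],[133,232]])
PC,q=quad(gt,A,half=2.5);print("plate px",PC.round(2).tolist(),q)
W=onz("top",PC,.12);print("len",np.linalg.norm(W-np.roll(W,-1,0),axis=1).round(4))
# dark holes top and side
def cen(g,u,r,th=110):
    x,y=np.round(u).astype(int);w=g[y-r:y+r+1,x-r:x+r+1];m=np.clip(np.percentile(w,85)-w,0,None);m[m<.3*m.max()]=0
    Y,X=np.mgrid[y-r:y+r+1,x-r:x+r+1];return np.array([(X*m).sum(),(Y*m).sum()])/m.sum()
ht,st=cen(gt,T([161,211]),4),cen(gt,T([180,108]),4);hs,ss=cen(gs,S([633,120]),3),cen(gs,S([553,92]),3)
print("hole/slot px",ht,st,hs,ss);print(tri([hs,ss],[ht,st]).round(4))
# colours of breaker: handle, setter, red/green marks
hsv=cv2.cvtColor(t,40);hsvs=cv2.cvtColor(s,40)
def blob(h,box,lo,hi):
    x,y,w,k=box;m=cv2.inRange(h[y:y+k,x:x+w],np.array(lo),np.array(hi));n,l,st,c=cv2.connectedComponentsWithStats(m)
    return [(int(st[i,4]),(c[i]+[x,y]).round(2).tolist()) for i in range(1,n) if st[i,4]>3]
for nm,lo,hi in(("red",(0,120,90),(8,255,255)),("green",(45,100,60),(80,255,255)),("orange",(15,90,120),(35,255,255))):
    print(nm,blob(hsv,(220,145,50,70),lo,hi),blob(hsvs,(185,205,85,70),lo,hi))
print("white",blob(hsv,(234,165,20,25),(0,0,150),(180,90,255)),blob(hsvs,(210,220,30,25),(0,0,150),(180,90,255)))
E
```

```text
fix [[0.6771, -0.0436, 0.107], [0.6637, -0.203, 0.107], [0.4725, -0.1872, 0.107], [0.4857, -0.0274, 0.107]] [(0.1, 40), (0.1, 40), (0.12, 40), (0.19, 39)]
len [0.16   0.1918 0.1604 0.1921] exp .16 .19
fix centre [ 0.5748 -0.1153  0.107 ] yaw x -0.0834
plate px [[345.0400085449219, 147.3300018310547], [380.6400146484375, 155.5], [373.5199890136719, 198.0399932861328], [337.3900146484375, 190.1199951171875]] [(0.1, 40), (0.11, 40), (0.09, 40), (0.08, 40)]
len [0.099  0.1199 0.0989 0.1213]
hole/slot px [345.80613668 185.17991632] [350.91586207 155.43310345] [276.66359447 147.88172043] [250.89781854 138.80012127]
[[ 5.502e-01 -6.690e-02  1.276e-01  4.000e-04]
 [ 6.333e-01 -8.390e-02  1.246e-01  0.000e+00]]
red [(14, [244.0, 163.5])] [(25, [208.04, 230.88])]
green [(23, [241.65, 193.96])] [(35, [239.77, 242.23])]
orange [(8, [236.25, 158.25]), (8, [244.12, 158.88]), (10, [251.8, 159.0]), (11, [233.45, 198.64]), (11, [241.36, 198.91]), (8, [249.12, 199.12])] [(7, [207.71, 222.57]), (8, [203.12, 228.88]), (8, [198.25, 235.25]), (9, [249.0, 237.0]), (9, [245.0, 244.0]), (10, [240.8, 251.0])]
white [(25, [241.64, 176.88])] [(29, [222.41, 228.28])]
```

```bash
cat > k.py <<'E'
from h import *
FC=np.array([.5748,-.1153]);FY=-.0834
def f2w(p): c,s=np.cos(FY),np.sin(FY);return FC+np.array(p)[...,:2]@np.array([[c,s],[-s,c]])
def w2f(p): c,s=np.cos(FY),np.sin(FY);return (np.array(p)[...,:2]-FC)@np.array([[c,-s],[s,c]])
def plate(PC,tilt=.157):
    """PC: top-view px of top face corners (+x+y,+x-y,-x-y,-x+y) -> fixture-frame centre x,y,yaw and edge lengths"""
    zl=.107+.008*np.cos(tilt);zh=zl+.1*np.sin(tilt)
    W=np.array([onz("top",c,z)[0] for c,z in zip(PC,(zh,zl,zl,zh))]);f=w2f(W)
    u=f[0]-f[3]+f[1]-f[2];yaw=np.arctan2(u[1],u[0]);n=np.array([-np.sin(yaw),np.cos(yaw)])
    c=f.mean(0)+n*.004*np.sin(tilt)
    return c,yaw,np.linalg.norm(W-np.roll(W,-1,0),axis=1),f
E
python3 - <<'E'
from k import *
PC=[[345.04,147.33],[380.64,155.5],[373.52,198.04],[337.39,190.12]]
c,y,l,f=plate(PC);print("plate fixture-frame mm",(c*1e3).round(1),"yaw",y.round(3),"len",l.round(4));print((f*1e3).round(1).tolist())
h=np.array([[.5502,-.0669],[.6333,-.0839]]);print("hole,slot tri in fix mm",(w2f(h)*1e3).round(1).tolist())
top=[[236.25,158.25],[244.12,158.88],[251.8,159],[233.45,198.64],[241.36,198.91],[249.12,199.12],[244,163.5],[241.65,193.96],[241.64,176.88]]
sid=[[198.25,235.25],[203.12,228.88],[207.71,222.57],[240.8,251],[245,244],[249,237],[208.04,230.88],[239.77,242.23],[222.41,228.28]]
X=tri(sid,top);print(X.round(4))
m=X[:6,:2].mean(0);d=X[:3,:2].mean(0)-X[3:6,:2].mean(0);print("breaker centre",m.round(4),"yaw",np.arctan2(d[1],d[0]).round(4))
print("setter top", tri([[220+(629-455)/3.126,110+175/3.126]],[[300+50/3.5,125+243/3.5]]).round(4))
# setter/hexkey etc
g=np.array
# gantry reference: uprights/beam in top view
for nm,uv,z in(("spindle top",[480,130],.45),("gantry lower cap",[518,204],.455),("gantry far cap",[505,60],.455),("upright near base",[497,250],.08)):
    print(nm,onz("top",[uv],z).round(3))
E
```

```text
plate fixture-frame mm [ 9.9 11.9] yaw -0.121 len [0.1015 0.1203 0.1015 0.1203]
[[75.5, 53.8], [63.6, -45.7], [-55.8, -31.2], [-44.0, 68.4]]
hole,slot tri in fix mm [[-28.5, 46.2], [55.7, 36.2]]
[[6.467e-01 2.326e-01 6.390e-02 2.000e-04]
 [6.447e-01 2.104e-01 6.320e-02 1.000e-04]
 [6.435e-01 1.885e-01 6.320e-02 1.000e-03]
 [5.305e-01 2.406e-01 6.310e-02 1.000e-04]
 [5.292e-01 2.184e-01 6.290e-02 5.000e-04]
 [5.279e-01 1.966e-01 6.400e-02 8.000e-04]
 [6.315e-01 2.108e-01 6.140e-02 4.000e-04]
 [5.433e-01 2.176e-01 6.270e-02 6.000e-04]
 [5.853e-01 2.151e-01 9.600e-02 8.000e-04]]
breaker centre [0.5871 0.2145] yaw -0.0695
setter top [[0.5225 0.0192 0.1439 0.0016]]
spindle top [[ 0.594 -0.309  0.45 ]]
gantry lower cap [[ 0.436 -0.371  0.455]]
gantry far cap [[ 0.745 -0.37   0.455]]
upright near base [[ 0.375 -0.474  0.08 ]]
```

Measurements agree:
- **Plate:** hole and slot triangulate within 1 mm of where the corner fit puts them. The plate is at fixture (+9.9, +11.9) mm, yaw −0.121.
- **Handle:** tip at z = 0.096, against 0.095 given.
- **Pivot:** (0.587, 0.2145).

Next I raise the arm and turn the tool parallel to the fixture.

Emit:
apply_moves(series=[[0,0,-4,0,0,6,0],[0,0,-8,0,0,12,0],[0,0,-12,0,0,17.5,0],[0,0,-16,0,0,17.5,0],[0,0,-20,0,0,17.5,0]], newtons=20)

```text
time: 0.82
position: [0.1375, -0.6092, 0.4436]
tool_rot: [0.999, -0.042, 0.0, 0.0]
ft_force: [0.0, -0.5, -0.5]
grip_width: 0.0616
```

Emit:
apply_moves(series=[[0,0,-4,0,0,0,0],[1,-2,-7,0,0,0,0],[2.5,-5,-9,0,0,0,0],[4.3,-8.6,-9,0,0,0,0],[6.1,-12.2,-9,0,0,0,0]])

```text
time: 1.23
position: [0.2088, -0.4926, 0.5332]
tool_rot: [0.999, -0.043, 0.001, 0.002]
ft_force: [1.0, 0.4, -0.3]
grip_width: 0.0283
```

Emit:
apply_moves(series=[[1.8,-3.6,0,0,0,0,0],[3.6,-7.2,0,0,0,0,0],[5.4,-10.8,0,0,0,0,0],[7.2,-14.4,0,0,0,0,0],[9,-18,0,0,0,0,0]])

```text
time: 1.65
position: [0.3136, -0.3193, 0.5317]
tool_rot: [0.999, -0.042, 0.0, 0.0]
ft_force: [1.2, -0.5, 0.6]
grip_width: 0.0016
```

Emit:
apply_moves(series=[[1.8,-3.6,0,0,0,0,0],[3.6,-7.2,0,0,0,0,0],[5.4,-10.8,0,0,0,0,0],[7.2,-14.4,0,0,0,0,0],[9,-18,0,0,0,0,0]])

```text
time: 2.07
position: [0.4183, -0.1475, 0.5318]
tool_rot: [0.999, -0.042, 0.0, 0.0]
ft_force: [1.0, -0.8, 0.2]
grip_width: 0.0005
```

Emit:
apply_moves(series=[[1.8,-3.6,0,0,0,0,0],[3.6,-7.2,0,0,0,0,0],[5.4,-10.8,0,0,0,0,0],[7.2,-14.4,0,0,0,0,0],[9,-18,0,0,0,0,0]])

```text
time: 2.48
position: [0.5231, 0.0245, 0.5318]
tool_rot: [0.999, -0.042, 0.0, 0.0]
ft_force: [0.1, -0.6, 0.5]
grip_width: 0.0009
```

Emit:
apply_moves(series=[[1.6,-3.5,0,0,0,0,0],[3.2,-7.2,1,0,0,0,0],[5,-10.5,3,0,0,0,0],[6.5,-13.5,5,0,0,0,0],[7.5,-16.5,7.5,0,0,0,0]])

```text
time: 2.9
position: [0.6128, 0.1825, 0.4564]
tool_rot: [0.999, -0.042, 0.002, -0.0]
ft_force: [0.6, -0.3, 0.5]
grip_width: 0.0007
```

Emit:
apply_moves(series=[[0.5,-2,3,0,0,0,0],[0.5,-3,7,0,0,0,0],[0.5,-3,11,0,0,0,0],[0.5,-3,15,0,0,0,0],[0.5,-3,19,0,0,0,0]])

```text
time: 3.32
position: [0.6183, 0.2105, 0.2648]
tool_rot: [0.999, -0.041, 0.0, 0.0]
ft_force: [1.3, -0.4, 0.7]
grip_width: 0.0004
```

Emit:
apply_moves(series=[[0,0,4,0,0,0,0],[0,0,8,0,0,0,0],[0,0,10,0,0,0,0],[0,0,12,0,0,0,0]])

```text
time: 3.65
position: [0.6173, 0.2098, 0.1437]
tool_rot: [0.999, -0.042, -0.002, 0.0]
ft_force: [0.1, -1.0, 0.3]
grip_width: 0.0006
```

Emit:
apply_moves(series=[[0,0,2.5,0,0,0,0],[0,0,4.8,0,0,0,0],[0,0,4.8,0,0,0,0]])

```text
time: 3.9
position: [0.6151, 0.2093, 0.0936]
tool_rot: [0.999, -0.042, -0.005, 0.001]
ft_force: [-0.9, -0.8, 0.1]
grip_width: 0.0005
```

Emit:
apply_moves(series=[[-0.8,0,0,0,0,0,0],[-1.3,0,0,0,0,0,0],[-1.7,0,0,0,0,0,0],[-2.1,0,0,0,0,0,0],[-2.3,0,0,0,0,0,0]])

```text
time: 4.32
position: [0.5976, 0.2121, 0.1006]
tool_rot: [0.999, -0.042, 0.003, -0.0]
ft_force: [3.9, -0.4, 0.4]
grip_width: 0.0007
```

Emit:
apply_moves(series=[[-0.2,0,0,0,0,0,0],[-0.3,0,0,0,0,0,0],[-0.3,0,0,0,0,0,0]])

```text
time: 4.57
position: [0.5939, 0.2123, 0.0999]
tool_rot: [0.999, -0.042, 0.002, -0.0]
ft_force: [2.2, -0.6, 3.1]
grip_width: 0.0007
```

Emit:
apply_moves(series=[[-0.2,0,0,0,0,0,0],[-0.4,0,0.2,0,0,0,0],[-0.6,0,0.3,0,0,0,0],[-0.6,0,0.3,0,0,0,0]])

```text
time: 4.9
position: [0.587, 0.2127, 0.0958]
tool_rot: [0.999, -0.042, 0.001, -0.0]
ft_force: [2.3, -0.5, 4.4]
grip_width: 0.0004
```

Emit:
apply_moves(series=[[-0.2,0,0,0,0,0,0],[-0.3,0,0,0,0,0,0],[-0.3,0,0,0,0,0,0]])

```text
time: 5.15
position: [0.5865, 0.2128, 0.0961]
tool_rot: [0.999, -0.042, 0.003, -0.0]
ft_force: [6.9, -1.7, 2.3]
grip_width: 0.0005
```

Emit:
apply_moves(series=[[-0.2,0,0,0,0,0,0],[-0.3,0,0,0,0,0,0],[-0.3,0,0,0,0,0,0]])

```text
time: 5.4
position: [0.5861, 0.2129, 0.0963]
tool_rot: [0.999, -0.042, 0.006, -0.0]
ft_force: [11.1, -1.8, 0.4]
grip_width: 0.0004
```

Emit:
apply_moves(series=[[-0.3,0,0,0,0,0,0],[-0.3,0,0,0,0,0,0],[-0.3,0,0,0,0,0,0]])

```text
time: 5.65
position: [0.5856, 0.2129, 0.0967]
tool_rot: [0.999, -0.042, 0.009, -0.001]
ft_force: [13.8, -2.9, -1.8]
grip_width: 0.0007
```

Handle is at its stop: the force rose to 14 N with no motion. I'll back off and travel to the plate's +y side.

Emit:
apply_moves(series=[[1.5,0,0,0,0,0,0],[3,0,0,0,0,0,0],[3,0,-4,0,0,0,0],[3,0,-8,0,0,0,0],[3,0,-12,0,0,0,0]])

```text
time: 6.07
position: [0.6041, 0.2106, 0.2127]
tool_rot: [0.999, -0.042, -0.006, 0.001]
ft_force: [1.4, 0.4, -0.6]
grip_width: 0.0006
```

Run:
```python
from k import *
t=snap("top","t2.png");s=snap("side","s2.png")
hs=[]
for im,b in((s,(195,215,45,35)),(t,(230,162,25,32))):
    x,y,w,k=b;m=cv2.inRange(cv2.cvtColor(im,40)[y:y+k,x:x+w],np.array((0,0,150)),np.array((180,90,255)))
    n,l,st,c=cv2.connectedComponentsWithStats(m);i=1+st[1:,4].argmax();hs.append(c[i]+[x,y]);print(st[i],c[i]+[x,y])
X=tri([hs[0]],[hs[1]])[0];d=X[:2]-[.5871,.2145];a=-.0695;print(X.round(4),"along x mm",1e3*(d@[np.cos(a),np.sin(a)]))
def c(im,x,y,w,h,W,H): return cv2.resize(im[y:y+h,x:x+w],(W,H),interpolation=cv2.INTER_CUBIC)
cv2.imwrite("pics/c2.png",np.hstack([c(t,210,130,80,90,400,450),c(s,180,190,80,90,400,450)]))
o=robot.get_obs();print(o["position"],w2f(o["position"]))
```

```text
[ 6 32  3  3  7] [202.         248.28571429]Traceback (most recent call last):
  File "<stdin>", line 6, in <module>
ValueError: attempt to get argmax of an empty sequence
```

Emit:
apply_moves(series=[[-0.5,4,0,0,0,0,0],[-1,8,0,0,0,0,0],[-1.5,12,0,0,0,0,0],[-2,16,0,0,0,0,0],[-2.5,20,0,0,0,0,0]])

```text
time: 6.58
position: [0.5623, 0.0133, 0.2133]
tool_rot: [0.999, -0.041, -0.004, -0.001]
ft_force: [1.1, -0.7, -0.4]
grip_width: 0.0005
```

Emit:
apply_moves(series=[[-0.5,3.9,0,0,0,0,0],[-0.5,3.9,0,0,0,0,0],[-0.5,3.9,0,0,0,0,0]])

```text
time: 6.83
position: [0.555, -0.0259, 0.2136]
tool_rot: [0.999, -0.044, -0.003, -0.001]
ft_force: [-0.4, -0.5, 0.0]
grip_width: 0.0005
```

Run:
```python
from k import *
t=snap("top","t2.png");s=snap("side","s2.png")
o=robot.get_obs();print(o["position"],w2f(o["position"])*1e3)
def c(im,x,y,w,h,W,H): return cv2.resize(im[y:y+h,x:x+w],(W,H),interpolation=cv2.INTER_CUBIC)
a=np.hstack([c(t,210,130,80,75,320,300),c(s,180,190,80,75,320,300)])
b=np.hstack([c(t,300,115,140,112,400,300)[:, :320],c(s,200,60,128,120,320,300)])
cv2.imwrite("pics/c2.png",np.vstack([a,b]))
```

```text
[ 0.55621418 -0.0237017   0.21416956] [-26.15166263  89.73166036]
```

View pics/c2.png

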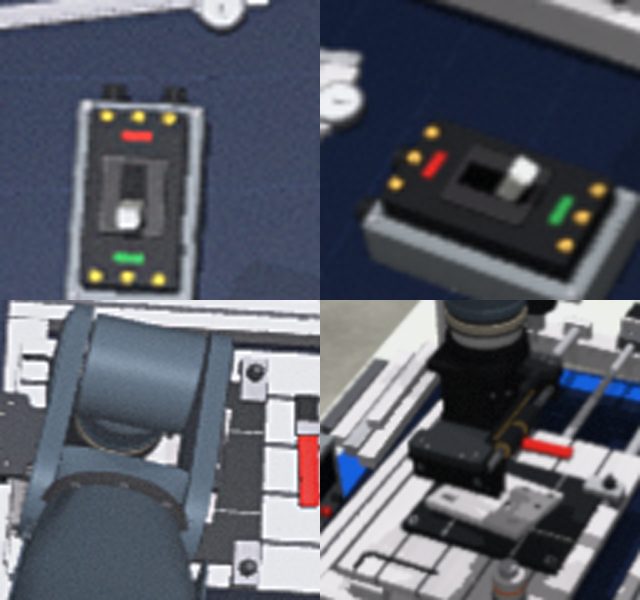

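The handle now leans to the green (off) mark: top ≈(242,183), side ≈(230.5,232.5). The fingers are above the plate's +y side. Now I descend.

Run:
```python
from k import *
X=tri([[230.5,232]],[[241.8,183.3]])[0];d=X[:2]-[.5871,.2145];a=-.0695;print(X.round(4),"along x mm",1e3*(d@[np.cos(a),np.sin(a)]))
```

```text
[0.567  0.2148 0.0896 0.0025] along x mm -20.074808964754776
```

Emit:
apply_moves(series=[[-0.2,0,3,0,0,0,0],[-0.2,0,6,0,0,0,0],[-0.2,0,7.8,0,0,0,0],[-0.2,0,7.8,0,0,0,0],[-0.2,0,7.8,0,0,0,0]])

```text
time: 7.35
position: [0.5549, -0.0226, 0.1364]
tool_rot: [0.999, -0.041, -0.002, -0.001]
ft_force: [0.1, -0.2, -0.2]
grip_width: 0.0006
```

Emit:
apply_moves(series=[[0,0,0.5,0,0,0,0],[0,0.5,0.5,0,0,0,0],[0,0.8,0.5,0,0,0,0],[0,1.1,0.5,0,0,0,0],[0,1.1,0.5,0,0,0,0]])

```text
time: 7.77
position: [0.5554, -0.0363, 0.1334]
tool_rot: [0.999, -0.042, 0.001, 0.0]
ft_force: [-0.2, -0.3, 0.1]
grip_width: 0.0003
```

Emit:
apply_moves(series=[[0,0.2,0,0,0,0,0],[0,0.4,0,0,0,0,0],[0,0.5,0,0,0,0,0],[0,0.5,0,0,0,0,0]])

```text
time: 8.1
position: [0.5544, -0.0408, 0.1326]
tool_rot: [0.999, -0.042, -0.0, 0.0]
ft_force: [-0.1, 0.3, 0.6]
grip_width: 0.0004
```

Run:
```python
from k import *
s=snap("side","s3.png");o=robot.get_obs();print(o["position"],w2f(o["position"])*1e3,o["ft_force"])
cv2.imwrite("pics/c3.png",cv2.resize(s[80:190,210:350],(763,600),interpolation=cv2.INTER_CUBIC))
```

```text
[ 0.55453547 -0.04075647  0.13258403] [-26.40382394  72.59632721] [ 0.37514093  0.58608787 -0.03694205]
```

View pics/c3.png

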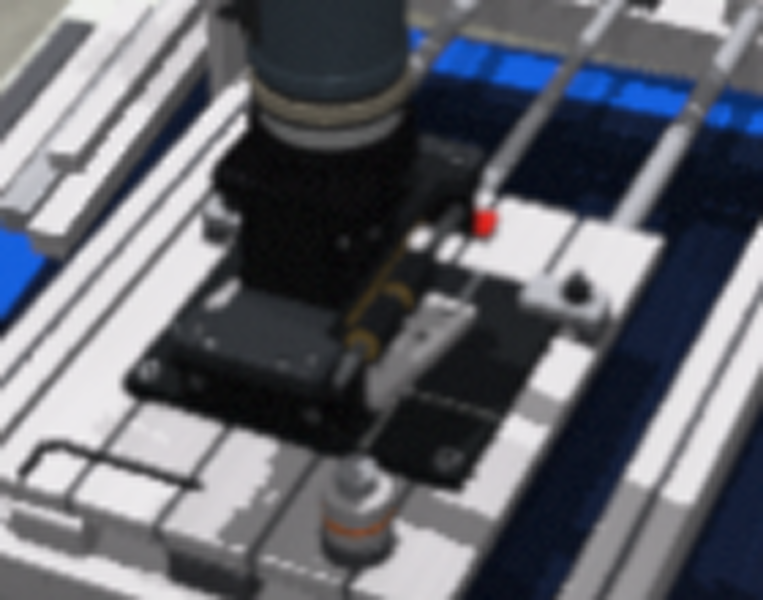

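Emit:
apply_moves(series=[[0,0.1,0,0,0,0,0],[0,0.2,0,0,0,0,0],[0,0.3,0,0,0,0,0],[0,0.3,0,0,0,0,0]])

```text
time: 8.48
position: [0.5542, -0.0437, 0.1325]
tool_rot: [0.999, -0.042, -0.0, 0.0]
ft_force: [-0.3, 1.1, 0.1]
grip_width: 0.0004
```

Emit:
apply_moves(series=[[0,0.1,0,0,0,0,0],[0,0.2,0,0,0,0,0],[0,0.3,0,0,0,0,0]])

```text
time: 8.73
position: [0.5539, -0.0465, 0.1325]
tool_rot: [0.999, -0.042, -0.0, -0.0]
ft_force: [-0.3, 1.8, -0.1]
grip_width: 0.0005
```

Emit:
apply_moves(series=[[0,-1,0,0,0,0,0],[0,-2,-3,0,0,0,0],[0,-4,-6.5,0,0,0,0],[0,-8,-7.5,0,0,0,0],[0,-12,-7.5,0,0,0,0]])

```text
time: 9.15
position: [0.5671, 0.0736, 0.2116]
tool_rot: [0.999, -0.043, 0.005, 0.0]
ft_force: [1.6, 0.0, -0.1]
grip_width: 0.0008
```

Emit:
apply_moves(series=[[0,-4,0,0,0,0,0],[0,-8,0,0,0,0,0],[0,-8,0,0,0,0,0]])

```text
time: 9.4
position: [0.5708, 0.1602, 0.2082]
tool_rot: [0.999, -0.039, 0.001, -0.002]
ft_force: [-0.0, -0.1, -0.5]
grip_width: 0.0006
```

```bash
cat >> k.py <<'E'
def look(tag,guess,half=2.5,tilt=.157):
    """two top frames averaged; plate corners from edges near guess (px)"""
    t=np.mean([robot.camera("top")[:,:,::-1].astype(float) for _ in range(2)],0).astype(np.uint8)
    cv2.imwrite(f"pics/{tag}.png",t);g=cv2.cvtColor(t,6).astype(np.float32)
    PC,q=quad(g,guess,half=half);c,y,l,f=plate(PC,tilt)
    print(tag,"px",PC.round(1).tolist(),q,"\nlen",l.round(4),"centre mm",(c*1e3).round(1),"yaw",y.round(3))
    c_,s_=np.cos(y),np.sin(y);Q=np.array([[-.042,.03],[.042,.03]])@np.array([[c_,s_],[-s_,c_]])+c
    print("hole",(Q[0]*1e3).round(1),"slot",(Q[1]*1e3).round(1),"want -42,30 / 42,30; corners",(f*1e3).round(0).tolist())
    return t,PC
E
python3 - <<'E'
from k import *
t,PC=look("t4",[[345.04,147.33],[380.64,155.5],[373.52,198.04],[337.39,190.12]],4)
cv2.imwrite("pics/c4.png",cv2.resize(t[115:235,290:440],(750,600),interpolation=cv2.INTER_CUBIC))
E
```

```text
t4 px [[346.1000061035156, 148.10000610351562], [382.1000061035156, 153.60000610351562], [377.5, 196.6999969482422], [340.8999938964844, 191.39999389648438]] [(0.11, 39), (0.12, 37), (0.1, 40), (0.12, 40)] 
len [0.1016 0.1207 0.1018 0.1204] centre mm [11.2  5.3] yaw -0.067
hole [-28.7  38. ] slot [55.1 32.4] want -42,30 / 42,30; corners [[73.0, 51.0], [69.0, -49.0], [-51.0, -42.0], [-47.0, 59.0]]
```

View pics/c4.png

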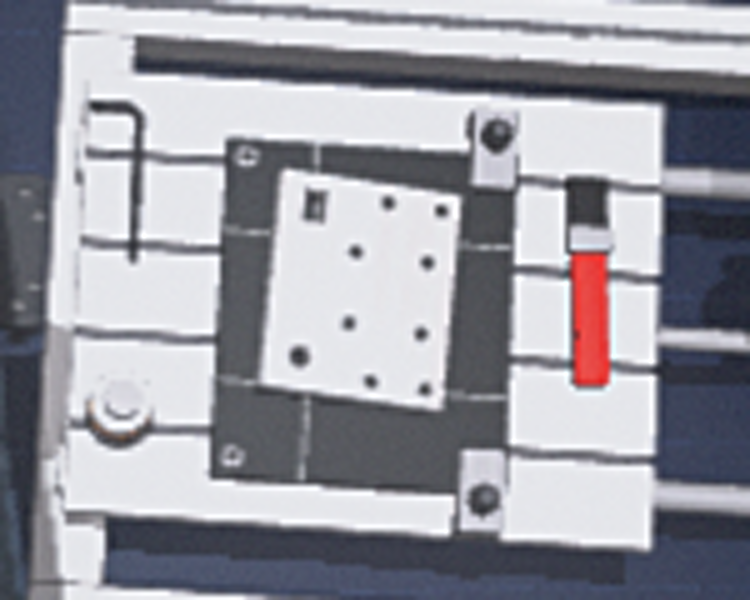

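The top view now shows the plate clearly. The round hole is at crop (299,356) and the slot at (315,206). Rotation is halved, and finger half-thickness along y is about 8.5 mm. Next is a second −y push further out, at fixture x ≈ −38.

Emit:
apply_moves(series=[[-0.3,4,0,0,0,0,0],[-0.6,8,0,0,0,0,0],[-1,12,0,0,0,0,0],[-1.1,16,0,0,0,0,0],[-1.1,19.2,0,0,0,0,0]])

```text
time: 9.92
position: [0.5425, -0.0414, 0.2076]
tool_rot: [0.999, -0.043, -0.0, 0.001]
ft_force: [0.6, -0.2, 0.5]
grip_width: 0.0004
```

Emit:
apply_moves(series=[[0,0,3.5,0,0,0,0],[0,0,7,0,0,0,0],[0,0,7.5,0,0,0,0],[0,0,7.5,0,0,0,0],[0,0,7.5,0,0,0,0]])

```text
time: 10.33
position: [0.5439, -0.0382, 0.1331]
tool_rot: [0.999, -0.042, 0.0, 0.0]
ft_force: [0.6, 0.1, 1.0]
grip_width: 0.0007
```

```bash
cat > o.py <<'E'
from k import *
o=robot.get_obs();print(o["time"],"fix mm",(w2f(o["position"])*1e3).round(1),"z",o["position"][2].round(4),"F",o["ft_force"].round(1))
E
python3 o.py
```

```text
10.3333 fix mm [-37.2  74.3] z 0.1331 F [0.6 0.1 1. ]
```

Now at fixture (−37, 74). I push to y ≈ 59, i.e. 1.5 cm.

Emit:
apply_moves(series=[[0,0.4,0,0,0,0,0],[0,0.7,0,0,0,0,0],[0,1,0,0,0,0,0],[0,1.3,0,0,0,0,0],[0,1.5,0,0,0,0,0]])

```text
time: 10.75
position: [0.5426, -0.0526, 0.1333]
tool_rot: [0.999, -0.042, 0.0, -0.0]
ft_force: [-1.1, 1.7, -0.0]
grip_width: 0.0005
```

Emit:
apply_moves(series=[[0,0,0,0,0,0,0],[0,0,0,0,0,0,0]])

```text
time: 10.92
position: [0.5428, -0.0529, 0.1328]
tool_rot: [0.999, -0.042, 0.0, 0.0]
ft_force: [-0.8, 0.0, 0.2]
grip_width: 0.0005
```

```bash
python3 o.py
```

```text
10.9167 fix mm [-37.1  59.6] z 0.1328 F [-0.8  0.   0.2]
```

Emit:
apply_moves(series=[[0,-0.5,-2,0,0,0,0],[0,-0.5,-5.5,0,0,0,0],[3.5,1,-6.5,0,0,0,0],[7.3,3,-6.5,0,0,0,0],[11,5,-6.5,0,0,0,0]])

```text
time: 11.33
position: [0.6483, -0.111, 0.1997]
tool_rot: [0.999, -0.041, 0.002, 0.001]
ft_force: [1.4, -0.8, 0.5]
grip_width: 0.0003
```

Emit:
apply_moves(series=[[2.2,0,0,0,0,0,0],[2.2,0,3.5,0,0,0,0],[2.2,0,6.3,0,0,0,0],[2.2,0,6.3,0,0,0,0],[2.2,0,6.3,0,0,0,0]])

```text
time: 11.75
position: [0.667, -0.112, 0.1326]
tool_rot: [0.999, -0.042, -0.002, -0.001]
ft_force: [0.4, -0.2, 0.6]
grip_width: 0.0007
```

```bash
python3 o.py
```

```text
11.75 fix mm [91.6 11. ] z 0.1326 F [ 0.4 -0.2  0.6]
```

Emit:
apply_moves(series=[[-0.5,0,0,0,0,0,0],[-0.9,0,0,0,0,0,0],[-1.2,0,0,0,0,0,0],[-1.5,0,0,0,0,0,0],[-1.7,0,0,0,0,0,0]])

```text
time: 12.17
position: [0.6518, -0.1111, 0.1361]
tool_rot: [0.999, -0.042, 0.001, 0.0]
ft_force: [0.8, -0.2, -0.6]
grip_width: 0.0006
```

Emit:
apply_moves(series=[[0,0,0,0,0,0,0],[0,0,0,0,0,0,0]])

```text
time: 12.33
position: [0.6512, -0.111, 0.135]
tool_rot: [0.999, -0.042, -0.0, 0.0]
ft_force: [-0.7, -0.2, -0.5]
grip_width: 0.0007
```

```bash
python3 o.py
```

```text
12.3333 fix mm [75.8 10.6] z 0.135 F [-0.7 -0.2 -0.5]
```

Emit:
apply_moves(series=[[0,0,0.2,0,0,0,0],[-0.3,0,0.3,0,0,0,0],[-0.5,0,0.3,0,0,0,0],[-0.5,0,0.3,0,0,0,0]])

```text
time: 12.67
position: [0.6464, -0.1107, 0.1313]
tool_rot: [0.999, -0.042, 0.0, 0.0]
ft_force: [0.5, -1.1, -0.7]
grip_width: 0.0002
```

```bash
python3 o.py
```

```text
12.6667 fix mm [70.9 10.5] z 0.1313 F [ 0.5 -1.1 -0.7]
```

Emit:
apply_moves(series=[[1,0,0,0,0,0,0],[1.5,0,-3.5,0,0,0,0],[0.5,-3,-6.5,0,0,0,0],[-1.5,-6.5,-7.5,0,0,0,0],[-3,-10,-7.5,0,0,0,0]])

```text
time: 13.08
position: [0.6265, -0.0088, 0.2101]
tool_rot: [0.999, -0.043, 0.003, 0.0]
ft_force: [1.6, 0.5, 0.6]
grip_width: 0.0003
```

Emit:
apply_moves(series=[[-1,-4,0,0,0,0,0],[-2,-8,0,0,0,0,0],[-3,-12,0,0,0,0,0],[-4,-15.5,0,0,0,0,0],[-4,-15.5,0,0,0,0,0]])

```text
time: 13.5
position: [0.5952, 0.156, 0.2065]
tool_rot: [0.999, -0.039, -0.001, -0.001]
ft_force: [0.4, -0.5, -1.1]
grip_width: 0.0002
```

```bash
python3 - <<'E'
from k import *
t,PC=look("t5",[[345,151],[380,154],[377.5,197],[341,193.]],5)
E
python3 o.py
```

```text
t5 px [[345.0, 154.3000030517578], [381.79998779296875, 155.89999389648438], [381.3999938964844, 199.39999389648438], [343.6000061035156, 197.5]] [(0.09, 40), (0.05, 40), (0.11, 38), (0.13, 40)] 
len [0.1033 0.1209 0.1045 0.1188] centre mm [-0.6  1.2] yaw 0.024
hole [-43.3  30.2] slot [40.7 32.1] want -42,30 / 42,30; corners [[56.0, 53.0], [63.0, -49.0], [-58.0, -52.0], [-63.0, 51.0]]
13.6 fix mm [2.000e-01 2.671e+02] z 0.2065 F [ 0.6 -0.  -0.6]
```

Run:
```python
from k import *
PC=[[345.0,154.3],[381.8,155.9],[381.4,199.4],[343.6,197.5]]
for tl in(0,.08,.157):
    c,y,l,f=plate(PC,tl);print(tl,(c*1e3).round(1),y.round(3),l.round(4),(f*1e3).round(1).tolist())
t=cv2.imread("pics/t5.png");s=snap("side","s5.png")
a=cv2.resize(t[130:220,325:400],(500,600),interpolation=cv2.INTER_CUBIC);b=cv2.resize(s[110:200,210:255+40],(300,318),interpolation=cv2.INTER_CUBIC)
cv2.imwrite("pics/c5.png",np.hstack([a,np.vstack([b,np.zeros((282,300,3),np.uint8)])]))
```

```text
0 [ 1.3 -0.2] 0.024 [0.1003 0.1208 0.1017 0.1203] [[60.5, 51.4], [62.7, -48.9], [-58.1, -52.4], [-59.8, 49.2]]
0.08 [0.3 0.5] 0.024 [0.1015 0.1208 0.1028 0.1196] [[58.2, 52.2], [62.7, -48.9], [-58.1, -52.4], [-61.4, 50.0]]
0.157 [-0.6  1.2] 0.024 [0.1033 0.1208 0.1046 0.119 ] [[56.0, 53.0], [62.7, -48.9], [-58.1, -52.5], [-62.9, 50.8]]
```

View pics/c5.png

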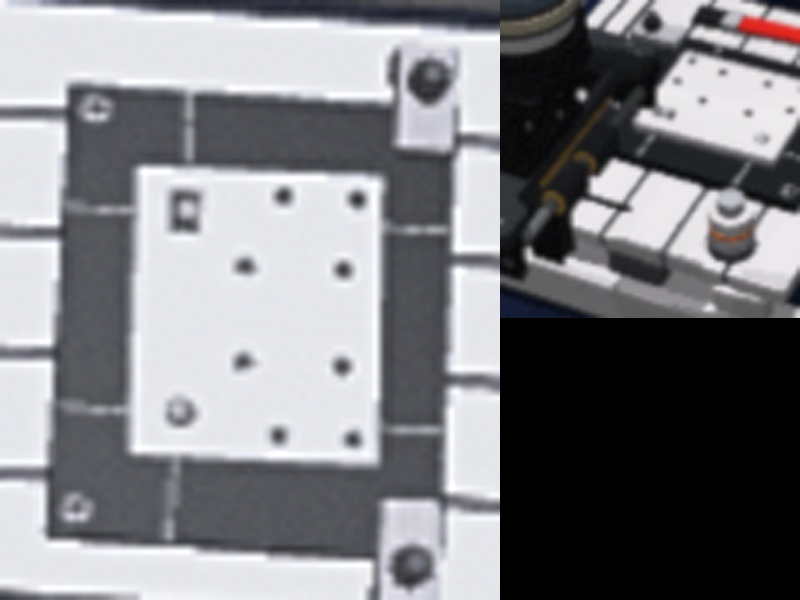

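Both dowels now show through the hole (crop (180,411)) and the slot (186,210). Edge lengths fit a flat plate best. Before trusting it, I'll move aside for a side-view check.

Emit:
apply_moves(series=[[4,0,0,0,0,0,0],[8,0,0,0,0,0,0],[10,0,0,0,0,0,0],[10,0,0,0,0,0,0]])

```text
time: 13.98
position: [0.703, 0.1373, 0.2063]
tool_rot: [0.999, -0.044, 0.003, 0.0]
ft_force: [0.5, -0.6, 0.2]
grip_width: 0.0002
```

```bash
python3 - <<'E'
from k import *
s=np.mean([robot.camera("side")[:,:,::-1].astype(float) for _ in range(3)],0).astype(np.uint8);cv2.imwrite("pics/s6.png",s)
gs=cv2.cvtColor(s,6).astype(np.float32)
t,PC=look("t6",[[345,154.3],[381.8,155.9],[381.4,199.4],[343.6,197.5]],2.5,0)
# predicted top-face corners if seated flat
c=f2w(np.array([[.06,.05],[.06,-.05],[-.06,-.05],[-.06,.05]]));X=np.c_[c,[.115]*4]
print("pred top",proj("top",X).round(1).tolist());ps=proj("side",X);print("pred side",ps.round(1).tolist())
SC,q=quad(gs,ps,half=2.5);print("side",SC.round(1).tolist(),q);Y=tri(SC,PC);print(Y.round(4).tolist())
# heights of holes' rim: dark/bright features skipped
x,y=ps.min(0).astype(int)-15;v=s[y:y+85,x:x+110]
cv2.imwrite("pics/c6.png",cv2.resize(v,(770,595),interpolation=cv2.INTER_CUBIC))
E
python3 o.py
```

```text
t6 px [[345.0, 154.3000030517578], [381.8999938964844, 155.8000030517578], [381.3999938964844, 199.3000030517578], [343.70001220703125, 197.60000610351562]] [(0.11, 40), (0.04, 40), (0.13, 40), (0.12, 40)] 
len [0.1005 0.1208 0.1015 0.1205] centre mm [ 1.3 -0.3] yaw 0.024
hole [-41.4  28.7] slot [42.6 30.7] want -42,30 / 42,30; corners [[60.0, 51.0], [63.0, -49.0], [-58.0, -52.0], [-60.0, 49.0]]
pred top [[345.5, 154.5], [382.2, 156.9], [380.5, 200.0], [343.3, 197.5]]
pred side [[247.5, 143.9], [263.0, 124.2], [300.4, 134.4], [286.6, 155.3]]
side [[246.8000030517578, 144.10000610351562], [262.20001220703125, 123.69999694824219], [300.79998779296875, 133.5], [287.1000061035156, 155.10000610351562]] [(0.07, 40), (0.1, 40), (0.07, 40), (0.09, 40)]
[[0.6397, -0.069, 0.1151, 0.0008], [0.6326, -0.169, 0.1173, 0.0003], [0.5114, -0.1626, 0.1165, 0.0021], [0.5185, -0.0615, 0.1151, 0.001]]
14.2333 fix mm [100.  264.6] z 0.2062 F [ 0.6 -0.3  0.7]
```

View pics/c6.png

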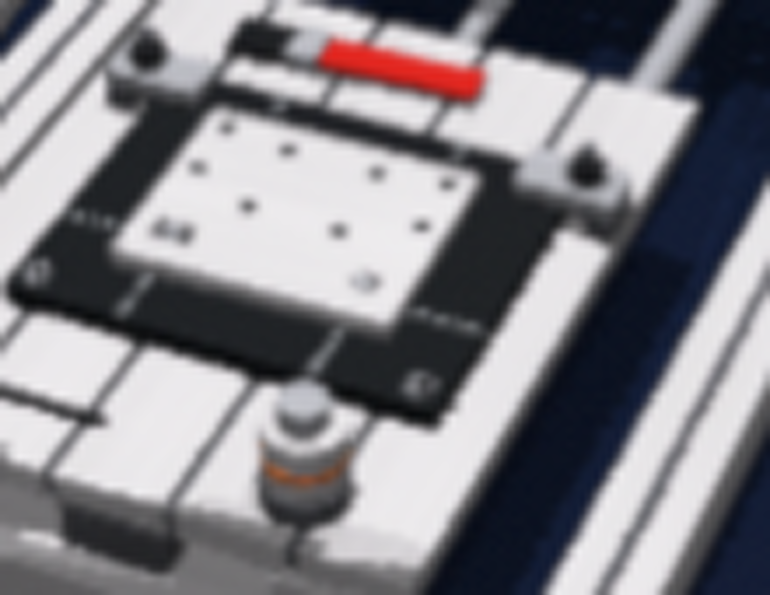

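Seated: the four top-face corners triangulate to z = 0.115–0.117 (0.115 expected) and the plate covers its seat outline. Now the breaker, approached from its −x side.

Emit:
apply_moves(series=[[-3.7,-1.5,0,0,0,0,0],[-7.4,-3,0,0,0,0,0],[-11.1,-4.5,0,0,0,0,0],[-14.8,-6,0,0,0,0,0],[-16.9,-6.7,0,0,0,0,0]])

```text
time: 14.65
position: [0.5289, 0.2232, 0.2067]
tool_rot: [0.999, -0.041, -0.002, 0.0]
ft_force: [-0.0, -0.2, -0.0]
grip_width: 0.0005
```

Emit:
apply_moves(series=[[0,0,2,0,0,0,0],[0,0,5,0,0,0,0],[0,0,8,0,0,0,0],[0,0,8,0,0,0,0]])

```text
time: 14.98
position: [0.5298, 0.221, 0.1223]
tool_rot: [0.999, -0.042, -0.005, 0.001]
ft_force: [-0.9, -0.1, -0.7]
grip_width: 0.0001
```

```bash
python3 o.py; python3 -c "
from h import *
print(robot.get_obs()['position'])"
```

```text
14.9833 fix mm [-72.8 331.4] z 0.1223 F [-0.9 -0.1 -0.7]
[0.52983492 0.22101919 0.12233025]
```

Emit:
apply_moves(series=[[0,0.3,1.5,0,0,0,0],[0,0.3,3,0,0,0,0],[0,0.3,3,0,0,0,0],[0,0.3,3,0,0,0,0]])

```text
time: 15.32
position: [0.5343, 0.2187, 0.0973]
tool_rot: [0.999, -0.042, -0.0, 0.0]
ft_force: [-0.2, -0.1, 0.2]
grip_width: 0.0005
```

Emit:
apply_moves(series=[[0.8,0,0,0,0,0,0],[1.6,0,0,0,0,0,0],[2.4,0,0,0,0,0,0],[3.2,0,0,0,0,0,0],[4,0,0,0,0,0,0]])

```text
time: 15.73
position: [0.5745, 0.2156, 0.0972]
tool_rot: [0.999, -0.042, -0.001, -0.0]
ft_force: [-5.6, 0.6, 5.0]
grip_width: 0.0004
```

Emit:
apply_moves(series=[[0.5,0,0,0,0,0,0],[1,0,0,0,0,0,0],[1.4,0,0,0,0,0,0],[1.4,0,0,0,0,0,0]])

```text
time: 16.07
position: [0.5854, 0.2147, 0.0959]
tool_rot: [0.999, -0.042, -0.004, 0.0]
ft_force: [-8.8, 1.6, 5.9]
grip_width: 0.0004
```

Emit:
apply_moves(series=[[0.2,0,0,0,0,0,0],[0.4,0,0,0,0,0,0],[0.4,0,0,0,0,0,0]])

```text
time: 16.32
position: [0.5859, 0.2147, 0.0958]
tool_rot: [0.999, -0.042, -0.008, 0.0]
ft_force: [-13.6, 3.4, 9.9]
grip_width: 0.0005
```

Emit:
apply_moves(series=[[0.2,0,0,0,0,0,0],[0.3,0,0,0,0,0,0],[0.3,0,0,0,0,0,0]])

```text
time: 16.57
position: [0.5863, 0.2146, 0.0957]
tool_rot: [0.999, -0.042, -0.011, 0.001]
ft_force: [-19.6, 3.4, 12.0]
grip_width: 0.0004
```

The handle has hit its on stop: 20 N with under 1 mm of motion. I'll back off, clear the area and check.

Emit:
apply_moves(series=[[-2,0,0,0,0,0,0],[-4,0,0,0,0,0,0],[-5,0,-4,0,0,0,0],[-5,0,-8,0,0,0,0],[-5,0,-12,0,0,0,0]])

```text
time: 16.98
position: [0.5464, 0.2178, 0.2173]
tool_rot: [0.999, -0.042, 0.001, 0.0]
ft_force: [1.8, 0.7, -0.9]
grip_width: 0.0005
```

Emit:
apply_moves(series=[[-3,-3,-1,0,0,0,0],[-6,-5.5,-2,0,0,0,0],[-8,-8.5,-3,0,0,0,0],[-8,-12,-3,0,0,0,0],[-8,-12,-3,0,0,0,0]])

```text
time: 17.4
position: [0.4781, 0.3502, 0.2487]
tool_rot: [0.999, -0.039, 0.005, -0.003]
ft_force: [1.5, 0.7, 0.4]
grip_width: 0.0004
```

```bash
python3 - <<'E'
from k import *
t,PC=look("t7",[[345,154.3],[381.9,155.8],[381.4,199.3],[343.7,197.6]],2.5,0);s=snap("side","s7.png")
a=np.hstack([cv2.resize(t[60:280,130:430],(480,352)),cv2.resize(t[145:215,215:270],(277,352),interpolation=cv2.INTER_CUBIC)])
b=cv2.resize(s[90:300,130:400],(320,248));d=cv2.resize(s[200:280,180:270],(279,248),interpolation=cv2.INTER_CUBIC)
b=np.hstack([b,d]);b=np.hstack([b,np.zeros((248,757-b.shape[1],3),np.uint8)])
cv2.imwrite("pics/c7.png",np.vstack([a,b]))
E
python3 o.py
```

```text
t7 px [[345.0, 154.3000030517578], [381.8999938964844, 155.8000030517578], [381.3999938964844, 199.3000030517578], [343.70001220703125, 197.60000610351562]] [(0.1, 40), (0.06, 40), (0.13, 40), (0.11, 40)] 
len [0.1005 0.1209 0.1013 0.1205] centre mm [ 1.3 -0.3] yaw 0.023
hole [-41.4  28.7] slot [42.6 30.6] want -42,30 / 42,30; corners [[60.0, 51.0], [63.0, -49.0], [-58.0, -52.0], [-60.0, 49.0]]
17.55 fix mm [-135.6  450. ] z 0.2466 F [-0.6  0.2  0.4]
```

View pics/c7.png

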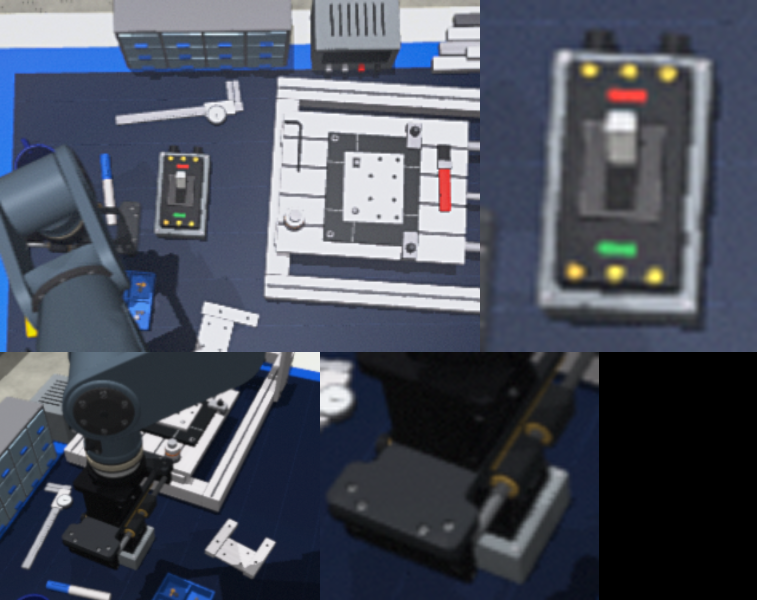

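The handle now leans to the red mark (tip ≈ top px (243,169)). The plate hasn't moved, and the caliper, marker, brush and hex key look undisturbed. One last numeric check, then hand in.

Run:
```python
from k import *
X=onz("top",[[243.0,169.0]],.09)[0];d=X[:2]-[.5871,.2145];a=-.0695;al=1e3*(d@[np.cos(a),np.sin(a)]);print("handle tip along x mm",al,"(expect +21.7)")
o=robot.get_obs();print(o["time"],o["ft_force"].round(1))
if al>17: robot.hand_in();print("handed in")
```

```text
handle tip along x mm 21.654813846871885 (expect +21.7)
17.55 [-0.6  0.2  0.4]
the job is handed in; nothing more can be done
handed in
```

The job is done and handed in at 17.6 s. I pushed the black breaker's handle fully off, slid the plate onto both dowels with three nudges (two towards −y, one towards −x), then threw the breaker fully on.

**Last checks:**
- **Breaker off:** the handle met its stop at 14 N. Its tip measured −20 mm along the box against −21.7 expected, at the right height.
- **Plate:** it lies flat. Its top corners are at z = 0.115–0.117 m against 0.115 expected, and both dowels show through the hole and slot. It reads about 1 mm off centre and turned 0.023 rad. That is about the most the hole and slot clearance allows, so I left it.
- **Breaker on:** the handle met its stop at 20 N. Its tip measured +21.7 mm, as expected.
- **Rest of the bench:** the caliper, marker, brush, hex key, setter and bracket look undisturbed. The arm hid most of the mug and screwdriver in the last picture, but it never went near them low down. At hand-in the robot was touching nothing.

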